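# Clear and zero the bench scale

## Task

The bench scale must be zeroed empty: with the orange-handled scraper block wipe the three loose chip packages off the pan into the catch trough at the pan's open side, then set the block back down on the table, clear of the scale. Then take the red driver from its stand, reach its shaft through the blue-ringed hole in the scale's console and push the recessed green zero button fully down; finish while still gripping the driver and holding the button down. Touch the chips only with the block, and leave the jar and the clip box where they are.

Things in the scene. Friction and masses are not known exactly. Their poses are not given: they have to be found in the camera images.
- scale: white bench scale fixed to the table, 205 (x) by 220 (y) mm. Origin at table height; in its frame (mm, z up) the housing spans x -105..100, y -125..95. Console in front, x -105..-33, top z 55 (display to 58), hole at its +y end, blank display at its -y end; pan behind it at its +y end; catch trough behind it at its -y end.
- pan_center (a point): centre of the steel pan on its flat surface (scale frame x 35, y 20, z 45 mm). Clear area in the scale frame: x -25..95, y -55..90 mm. Rims 8 mm high and 5 mm thick on its -x, +x and +y sides; its -y side (y = -55) is open and drops into the trough.
- trough (a point): centre of the catch trough's floor (scale frame x 35, y -88, z 9 mm). Inside: x -26..96, y -121..-55 mm in the scale frame; walls up to z = 45 mm
- aperture (a point): centre of the mouth of the blue-ringed round hole, in the console's top face (scale frame x -70, y 45, z 55 mm). Hole 12 mm in diameter, through a 12 mm thick hood, axis vertical. The flat top of the green button, 20 mm in diameter, lies 20 mm below the mouth when up, 26 mm when fully down.
- zero_button (a joint): travel of the recessed zero button in m: 0 up, 0.006 fully down. Sprung: it starts to move at about 1.6 N, is down at about 4 N on a hard stop and comes back up when let go.
- scraper: scraper block standing on the table: foot 100 mm (x) by 24 mm (y) by 16 mm high, aluminium with a flat rubber sole; on it an orange grip 60 mm (x) by 18 mm (y) from z = 16 to 54 mm. 120 g. Origin at the centre of the sole, z up. Grip it across y. It fits between the pan's side rims with its x along the scale's x (10 mm spare each side).
- chip_0: square black chip package with a small gold lid, 16 x 16 x 7 mm, 12 g, lying loose on the scale's pan; origin at the centre of its underside, z up
- chip_1: square black chip package with a small gold lid, 16 x 16 x 7 mm, 12 g, lying loose on the scale's pan; origin at the centre of its underside, z up
- chip_2: square black chip package with a small gold lid, 16 x 16 x 7 mm, 12 g, lying loose on the scale's pan; origin at the centre of its underside, z up
- driver_stand: fixed black square post 46 x 46 mm, 68 mm high in all, on a 60 x 60 x 8 mm plate, with a vertical 7 mm hole in the middle of its top; the red driver stands in it. Origin at the centre of its underside. It and the scraper block may have changed places.
- driver: red precision driver, 130 mm long, 30 g, upright in the stand, shaft down. Steel shaft 60 mm long, 3.6 mm thick; then round handle 13 mm in diameter, 65 mm long (z 68..133 mm in the stand, its lower end resting on the stand's top); then a 5 mm cap. Its own y axis runs from tip to cap; origin half-way along, 6.5 mm off the axis.
- driver_grip (a point): point on the driver's axis in the handle, 100 mm from the tip
- driver_tip (a point): the tip of the driver's shaft, on its axis
- jar_flux: orange screw-cap jar with black cap, 48 mm in diameter, 50 mm high, loose; origin at the centre of its underside; bystander
- clip_box: blue clip box with clear lid, 44 x 70 x 30 mm, loose; origin at the centre of its underside; bystander
There are look-alikes about, which are no part of the job. There is more than one size of the scraper; the job needs the smaller.

How it is judged:
On the way, in this order (a step that is already met when the one before it is completed fails the run):
1. all three chips lie in the catch trough (y of chip_0 in the frame of scale between -0.125 and -0.055 m and x of chip_0 in the frame of scale between -0.03 and 0.1 m and z of each of chip_0, chip_1, chip_2 in the frame of scale below 0.035 m and y of chip_1 in the frame of scale between -0.125 and -0.055 m and x of chip_1 in the frame of scale between -0.03 and 0.1 m and y of chip_2 in the frame of scale between -0.125 and -0.055 m and x of chip_2 in the frame of scale between -0.03 and 0.1 m), for 0.2 s.
2. the scraper block is set down on the table, let go and clear of the scale (height (world z) of scraper below 0.02 m and contact force between scraper and scale below 0.2 N and contact force between the fingers and scraper below 0.2 N and linear speed of scraper below 0.05 m/s), for 0.2 s.
3. the gripped driver holds the zero button down through the hole (value of joint zero_button above 0.0045 m and contact force between driver and scale above 1 N and contact force between the fingers and driver above 1 N and horizontal distance between driver_tip and aperture below 0.009 m and z of driver_tip in the frame of scale below 0.034 m), for 0.3 s.
At the end, for the whole second after the job is handed in: Chips in the trough, over 10 mm below the pan; block at rest on the table (within 20 mm), touching neither scale nor fingers; gripped driver's tip in the hole (within 9 mm of its axis), pressing with over 1 N, button at least 4.5 of 6 mm down (all of step 1 and all of step 2 and all of step 3); the arm keeps its last pose, push and grip.
It fails at once if the fingers touch a chip (contact force between the fingers and chip_0 above 0.5 N or contact force between the fingers and chip_1 above 0.5 N or contact force between the fingers and chip_2 above 0.5 N).
It fails at once if the driver pushes a chip (contact force between driver and chip_0 above 0.5 N or contact force between driver and chip_1 above 0.5 N or contact force between driver and chip_2 above 0.5 N).
It fails at once if the jar or the clip box is displaced by more than 30 mm (distance of any of jar_flux, clip_box from where it was at the start of the episode above 0.03 m).
It also fails if it takes over 67 s, if anything falls off the work surface, if the arm or the gripper's body presses on something with over 40 N, if the wrist force passes 120 N, or if a joint passes its speed limit or range.

## Robot

A 6-joint arm with a two-finger parallel gripper is mounted at the origin on the work surface; the furniture and walls round the work are solid. World frame = base frame: x ahead of the robot, y to its left, z up, the work surface at z = 0. Lengths are in m, angles in rad, forces in N, time in s.
With the tool pointing down it reaches from about 0.375 to 0.925 m from the base axis. Payload 5.7 kg.
Tool frame: the origin (TCP) lies between the finger pads; the fingertips stand 14 mm ahead of it and the grasp point (between the pads) lies 5 mm behind it (arm.nose_length is the distance from the TCP to the fingertips, in m); x points along the fingers, y is the direction in which the jaws open and shut, and the axes are right-handed (so a half turn about x gives the same grasp; the last joint's range is limited). The gripper opens to 85 mm and grips with 20 to 120 N. Pads are 22 mm wide; open, the fingers measure 114 mm over their backs; the gripper's body (76 mm by 85 mm) begins 54 mm behind the grasp point. The pads swing forward as they close: fully open they stand 13 mm farther back than shut.
Start: joints at [-1.336, 0.359, 1.51, -0, 1.272, -0.115], TCP at [0.206, -0.564, 0.245] pointing down, gripper open.
Joint ranges: [-2.97, 2.97], [-1.01, 2.36], [0.21, 2.38], [-0.96, 4.11], [0.2, 2.71], [-2.98, 2.98]. Speed limits (rad/s): [2.39, 2.39, 3.14, 3.14, 3.14, 3.14].

## Interface

Orientations are given as a 3x3 rotation matrix whose columns are the frame's x, y, z axes.
In Python, from workcell import read_state, snapshot, camera_info, arm, masks_of, tip_of gives the robot as it stands.
- The arm moves only by the shell command python3 -m pendant 'ROWS'. ROWS is JSON, one flat list of numbers, 5 for each row, row after row: the shift along the tool's x, y, z scaled (see below), then the turn about the tool's x scaled (see below), then the finger opening in mm, from 0 to 85.4. In form: [x, y, z, yaw, fingers, x, y, z, yaw, fingers, ...]. A call has 1 to 12 rows; each row is the pose to reach, as a shift and turn from the pose commanded when the call began, along the tool's axes at that moment; what a row does not reach only later rows make up. The controller multiplies each number of a shift by 0.25 m and each number of a turn by 45 degrees. A row lasts 1/10 s, in which the tool goes at most 50 mm and 8.59 degrees, less where a joint would pass 70% of its speed; a pose out of reach is approached as far as the arm can. A call with a number of a shift or a turn outside -1 to 1 is refused whole. A call with a gripper value outside its range is refused whole. The fingers move at their own pace and stop on an object; the grip force is fixed at half the most. Time passes only in rows, so rows that repeat a pose let the fingers close. It gives the time, the measured TCP pose, the force and the opening at its end, in the units of the state.
- read_state(): the state, without advancing time (a new reading comes with each control period).
- snapshot(name): name is "side" or "top"; returns (picture, depth): 400x640x3 uint8, red, green, blue; 400x640 float32, m along the optical axis (not along the pixel's ray), 0 where there is no reading.
- camera_info(name): a dict with "fx", "fy", "cx", "cy" (pixels), "D" ([k1, k2, p1, p2, k3] as OpenCV has them; the pictures are not rectified), "rvec" (rotation vector, rad) and "tvec" (3), from world to camera coordinates, as OpenCV has them. Camera axes: x right, y down, z forward; pixel columns grow to the right and rows downward; lengths in m; the calibration is good to about 2 mm. A picture is of the moment at which its call begins. camera_info takes no time and is no camera call.
- arm.job_done(): hands the job in, once; it reports no verdict.
Trained networks look in the newest picture that a camera, given by its name, has taken for a name from the list of things; names that differ only in an ending like _2 or _b are one class to them, and where a whole thing is asked for, a point or a joint stands for the part that bears it (a point fixed in the world has none). Each returns a list of dicts, best first, with "p" (0 to 1); they miss things now and then, are a little off and sometimes report something else, mostly with a low value. They report only what shows in the picture. A call takes as long as a camera call. They do not tell look-alikes from the thing itself.
- masks_of(camera, thing): "region" (400x640 bool, what is visible of it) and "rect" ([left, top, right, bottom] in pixels, round what is visible of it).
- tip_of(camera, thing): "position" ([column, row] in pixels: a listed point, or the origin of a listed thing).
The state is a dict: "t": time; "joint_positions": joint angles; "joint_vel": joint speeds; "effort": joint torques, N m; "position": TCP position; "eef_rot": TCP orientation; "ft_force": force on the tool from outside, world axes, zero at the start; "wrist_torque": the same for the moment, N m; "opening": opening from 0.0 (shut) to 1.0 (fully open).
Only numpy, scipy, OpenCV 4.12 (cv2) and the standard library are available. Lean on these libraries where they do the work, as an engineer would, in place of code of your own. Each camera call takes 0.05 s, during which the arm holds its last target. There are 200 camera calls.

## Working session

There is one attempt and no reset: what is moved stays moved. The work goes in short steps, Python scripts to look and compute and a shell command to move; the robot and the scene stay as the last step left them, time stands still between calls to the robot, and variables do not carry over. Pictures are saved under pics/ and viewed, about 8 in all and at most 12, crops included, and the job is handed in when it is done.

```bash
mkdir -p pics; ls; cat > h.py <<'E'
import numpy as np, cv2
from workcell import *
def cam(n):
    c=camera_info(n);K=np.array([[c['fx'],0,c['cx']],[0,c['fy'],c['cy']],[0,0,1.]]);R=cv2.Rodrigues(np.array(c['rvec'],float))[0]
    return K,np.array(c['D'],float),R,np.array(c['tvec'],float).ravel()
def pts(n,depth,uv):
    K,D,R,t=cam(n);uv=np.atleast_2d(uv).astype(float)
    n_=cv2.undistortPoints(uv.reshape(-1,1,2),K,D).reshape(-1,2)
    z=depth[uv[:,1].round().astype(int),uv[:,0].round().astype(int)]
    return (np.c_[n_*z[:,None],z]-t)@R
def atz(n,uv,z):
    K,D,R,t=cam(n);n_=cv2.undistortPoints(np.array(uv,float).reshape(-1,1,2),K,D).reshape(-1,2)
    d=np.c_[n_,np.ones(len(n_))]@R;o=-R.T@t
    return o+d*((z-o[2])/d[:,2])[:,None]
def proj(n,P):
    K,D,R,t=cam(n);return cv2.projectPoints(np.atleast_2d(P).astype(float),cv2.Rodrigues(R)[0],t,K,D)[0].reshape(-1,2)
def save(n,name,img):cv2.imwrite('pics/'+name,img[:,:,::-1])
E
python3 - <<'E'
from h import *
s=read_state();print(s['t'],s['position'],s['eef_rot'],s['opening'])
ims=[]
for n in('side','top'):
    p,d=snapshot(n);save(n,n+'0.png',p);np.save(n+'0.npy',d)
    for th in('scale','scraper','chip_0','driver_stand','driver','jar_flux','clip_box'):
        for m in masks_of(n,th):
            if m['p']<.3: continue
            v,u=np.nonzero(m['region']);P=pts(n,d,np.c_[u,v]);ok=d[v,u]>0
            print(n,th,round(m['p'],2),m['rect'],np.median(P[ok],0).round(3),P[ok].min(0).round(3),P[ok].max(0).round(3))
    for th in('pan_center','aperture','trough','scale','driver_tip','driver_grip','scraper'):
        print(n,th,[(round(x['p'],2),np.round(x['position'],1)) for x in tip_of(n,th)])
E
```

```text
pics
0.0 [ 0.20546577 -0.56301708  0.2444577 ] [[-4.37356163e-04  3.42731823e-01 -9.39433183e-01]
 [ 1.80663359e-03 -9.39431469e-01 -3.42732039e-01]
 [-9.99998272e-01 -1.84710752e-03 -2.08324682e-04]] 1.0008402494262998
side scale 0.95 [194.2, 185.5, 335.2, 267.7] [ 0.535 -0.056  0.043] [ 0.429 -0.349 -0.004] [0.724 0.014 0.059]
side scraper 0.93 [286.2, 168.8, 325.3, 196.0] [ 0.535 -0.339  0.021] [ 0.479 -0.67  -0.078] [ 0.666 -0.208  0.055]
side scraper 0.71 [356.9, 206.8, 431.7, 247.4] [ 0.309 -0.13   0.029] [ 0.239 -0.169 -0.003] [ 0.381 -0.108  0.077]
side chip_0 0.55 [228.2, 211.9, 238.5, 213.6] [ 0.622 -0.092  0.05 ] [ 0.613 -0.11   0.043] [ 0.638 -0.086  0.053]
side chip_0 0.51 [361.2, 153.4, 369.0, 179.3] [ 0.387 -0.3    0.097] [ 0.382 -1.002 -0.167] [ 0.495 -0.292  0.136]
side driver_stand 0.58 [349.3, 172.9, 384.9, 210.0] [ 0.386 -0.285  0.038] [ 0.355 -1.029 -0.22 ] [ 0.517 -0.267  0.075]
side driver 0.72 [364.6, 148.0, 368.3, 175.2] [ 0.387 -0.299  0.107] [ 0.383 -0.309  0.073] [ 0.394 -0.292  0.136]
side jar_flux 0.94 [239.3, 165.7, 256.2, 195.6] [ 0.675 -0.319  0.032] 
[... 1848 characters left out ...]
 -0.36   0.001] [ 0.701 -0.312  0.056]
top jar_flux 0.33 [252.3, 119.4, 370.5, 232.2] [ 0.544 -0.117  0.046] [ 0.429 -0.238 -0.005] [0.672 0.009 0.063]
top clip_box 0.78 [200.0, 239.0, 235.8, 261.4] [0.378 0.089 0.03 ] [ 0.351  0.053 -0.004] [0.408 0.131 0.036]
top pan_center [(0.57, array([300.8, 154.4]))]
top aperture [(0.76, array([280.5, 195.9]))]
top trough [(0.57, array([348.2, 169. ]))]
top scale [(0.7, array([305.9, 141.3])), (0.68, array([307. , 173.4]))]
top driver_tip [(0.47, array([300.1, 154.5]))]
top driver_grip [(0.63, array([405.6, 244.6])), (0.59, array([397.2, 250.5]))]
top scraper [(0.69, array([414.7, 187.4])), (0.62, array([318.9, 286.7])), (0.46, array([221.3, 252.1]))]
```

```bash
python3 - <<'E'
from h import *
p=cv2.imread('pics/top0.png');cv2.imwrite('pics/c1.png',cv2.resize(p[100:330,190:450],None,fx=3,fy=2.6,interpolation=cv2.INTER_CUBIC)[:600,:800])
d=np.load('top0.npy')
# console/scale outline: points with z in ranges
v,u=np.mgrid[100:330,190:450];uv=np.c_[u.ravel(),v.ravel()];P=pts('top',d,uv)
def fit(sel,name,uv=None):
    r=cv2.minAreaRect(P[sel][:,:2].astype(np.float32)*1000);print(name,sel.sum(),np.round(r[0],1),np.round(r[1],1),round(r[2],2),P[sel][:,2].mean().round(4))
x,y,z=P.T
sc=(x>.42)&(x<.69)&(y>-.26)&(y<.03)
fit(sc&(z>.04)&(z<.07),'scale z>40'); fit(sc&(z>.052)&(z<.0565)&(x<.53),'console')
fit((x>.47)&(x<.6)&(y<-.3)&(y>-.38)&(z>.045)&(z<.06),'grip')
fit((x>.47)&(x<.6)&(y<-.3)&(y>-.38)&(z>.008)&(z<.06),'scraper')
fit((x>.2)&(x<.4)&(y<-.1)&(y>-.18)&(z>.06)&(z<.09),'biggrip')
fit((x>.34)&(x<.42)&(y<-.25)&(y>-.34)&(z>.06)&(z<.075),'standtop')
fit((x>.34)&(x<.42)&(y<-.25)&(y>-.34)&(z>.125)&(z<.145),'drivercap')
print(atz('top',[[280.5,195.9]],.055),atz('top',[[300.8,154.4]],.045),atz('side',[[283.5,229.4]],.055),atz('side',[[245.3,219.1]],.045))
E
```

```text
scale z>40 7682 [ 549.2 -115.1] [220.5 206. ] 79.48 0.0502
console 2252 [ 487.4 -103.6] [220.2  79.9] 79.49 0.0546
grip 238 [ 535.9 -347.7] [60. 19.] 4.12 0.0531
scraper 557 [ 535.6 -347.2] [98.  25.3] 5.11 0.0339
biggrip 528 [ 309.5 -142.5] [85.2 25.7] 11.86 0.0758
standtop 444 [ 387.1 -303.7] [46.6 46.6] 75.84 0.0677
drivercap 37 [ 387.3 -303.2] [11.9 11. ] 1.56 0.1331
[[ 0.49422694 -0.04474856  0.055     ]] [[ 0.58996871 -0.08458727  0.045     ]] [[ 0.49685861 -0.03182421  0.055     ]] [[ 0.58881212 -0.07545228  0.045     ]]
```

View pics/c1.png

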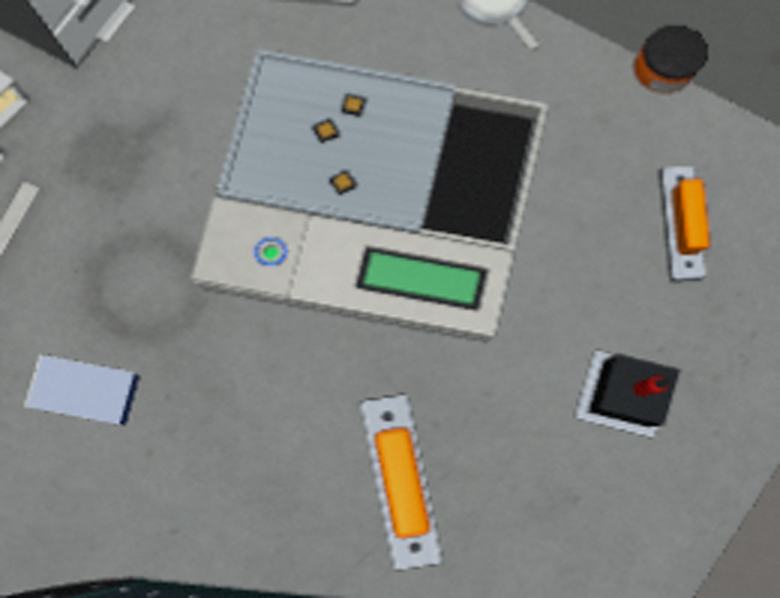

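```bash
cat >> h.py <<'E'
SO=np.array([.5544,-.1008]);SY=np.radians(-10.52)
def sc(x,y,z):
    c,s=np.cos(SY),np.sin(SY);return np.array([SO[0]+c*x-s*y,SO[1]+s*x+c*y,z])
def go(P,ang=None):
    s=read_state();R=np.array(s['eef_rot']);v=R.T@(np.array(P)-s['position'])/.25
    o='t=%.2f pos %s F %s open %.3f shift %s'%(s['t'],np.round(s['position'],4),np.round(s['ft_force'],1),s['opening'],np.round(v,3))
    if ang is not None:
        a=np.degrees(np.arctan2(R[1,1],R[0,1]));d=(a-ang+90)%180-90;o+=' yaw %.3f'%(d/45)
    print(o)
E
python3 -m pendant '[0.1,-0.19,-0.8,0.34,85, 0.1,-0.19,-0.8,0.34,85, 0.1,-0.19,-0.8,0.34,85, 0.1,-0.19,-0.8,0.34,85, 0.1,-0.19,-0.8,0.34,85, 0.1,-0.19,-0.8,0.34,85]'; python3 -c "
from h import *
go([.536,-.3475,.10],94.6)"
```

```text
t: 2.1
position: [0.3785, -0.4492, 0.22]
eef_rot: [[-0.0, 0.086, -0.996], [0.001, -0.996, -0.086], [-1.0, -0.001, 0.0]]
ft_force: [-0.2, -0.6, 0.0]
opening: 0.994
t=2.10 pos [ 0.3785 -0.4492  0.22  ] F [-0.2 -0.6  0. ] open 0.994 shift [ 0.48  -0.351 -0.663] yaw 0.007
```

```bash
python3 -m pendant '[0.3,-0.351,-0.663,0.007,45, 0.48,-0.351,-0.663,0.007,45, 0.48,-0.351,-0.663,0.007,45, 0.48,-0.351,-0.663,0.007,45, 0.48,-0.351,-0.663,0.007,45, 0.48,-0.351,-0.663,0.007,45]'; python3 -c "
from h import *
go([.536,-.3475,.034],94.6)
p,d=snapshot('top');a=p[130:280,350:480];p,d=snapshot('side');b=p[120:270,240:370]
save(0,'c2.png',cv2.resize(np.hstack([a,b]),None,fx=3,fy=3,interpolation=cv2.INTER_CUBIC))"
```

```text
t: 2.7
position: [0.5351, -0.3484, 0.0981]
eef_rot: [[-0.003, 0.079, -0.997], [0.002, -0.997, -0.079], [-1.0, -0.002, 0.003]]
ft_force: [-0.2, -0.6, 0.3]
opening: 0.528
t=2.70 pos [ 0.5351 -0.3484  0.0981] F [-0.2 -0.6  0.3] open 0.528 shift [ 0.256 -0.003 -0.005] yaw -0.002
```

View pics/c2.png

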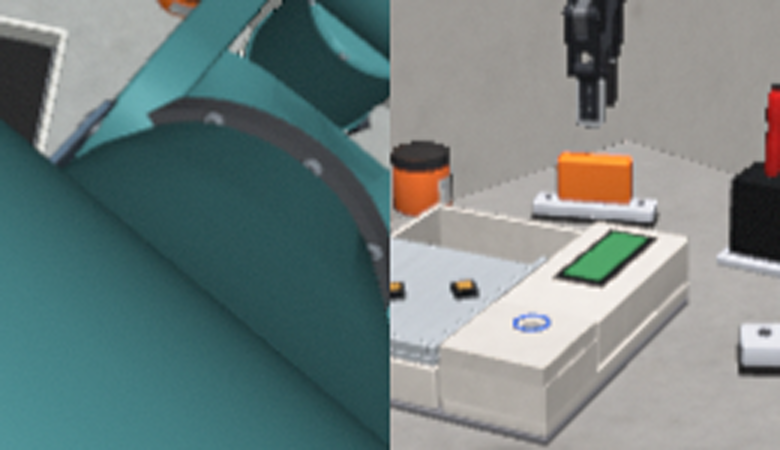

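The side view shows the fingers centred above the orange grip (crop pixel ~595,150); the arm blocks the top view. Lower and grip.

```bash
python3 -m pendant '[0.15,0,-0.004,0,45, 0.25,0,-0.004,0,45, 0.25,0,-0.004,0,45, 0.25,0,-0.004,0,45, 0.25,0,-0.004,0,5, 0.25,0,-0.004,0,5, 0.25,0,-0.004,0,5, 0.25,0,-0.004,0,5, 0.25,0,-0.004,0,5, 0.25,0,-0.004,0,5]'; python3 -c "
from h import *
go([.536,-.3475,.034],94.6)"
```

```text
t: 3.8
position: [0.5369, -0.3504, 0.0397]
eef_rot: [[0.002, 0.077, -0.997], [-0.002, -0.997, -0.077], [-1.0, 0.003, -0.002]]
ft_force: [-1.3, -1.5, 6.9]
opening: 0.198
t=3.80 pos [ 0.5369 -0.3504  0.0397] F [-1.3 -1.5  6.9] open 0.198 shift [ 0.023 -0.012  0.003] yaw -0.004
```

```bash
python3 -m pendant '[-0.1,0,0,0,5, -0.2,0,0,0,5, -0.4,0,0,0,5, -0.4,0,0,0,5, -0.4,0,0,0,5]'; python3 -c "
from h import *
P=sc(34.5/1000,.065,.125);print(P)
go(P,79.48)
p,d=snapshot('side');b=p[100:260,220:420]
save(0,'c3.png',cv2.resize(b,None,fx=4,fy=3.6,interpolation=cv2.INTER_CUBIC)[:, :800])"
```

```text
t: 4.3
position: [0.5372, -0.35, 0.1399]
eef_rot: [[0.003, 0.077, -0.997], [-0.003, -0.997, -0.077], [-1.0, 0.003, -0.003]]
ft_force: [-1.2, 1.2, -1.2]
opening: 0.202
[ 0.60018772 -0.04319154  0.125     ]
t=4.30 pos [ 0.5372 -0.35    0.1399] F [-1.2  1.2 -1.2] open 0.202 shift [ 0.057 -1.204 -0.346] yaw 0.332
```

View pics/c3.png

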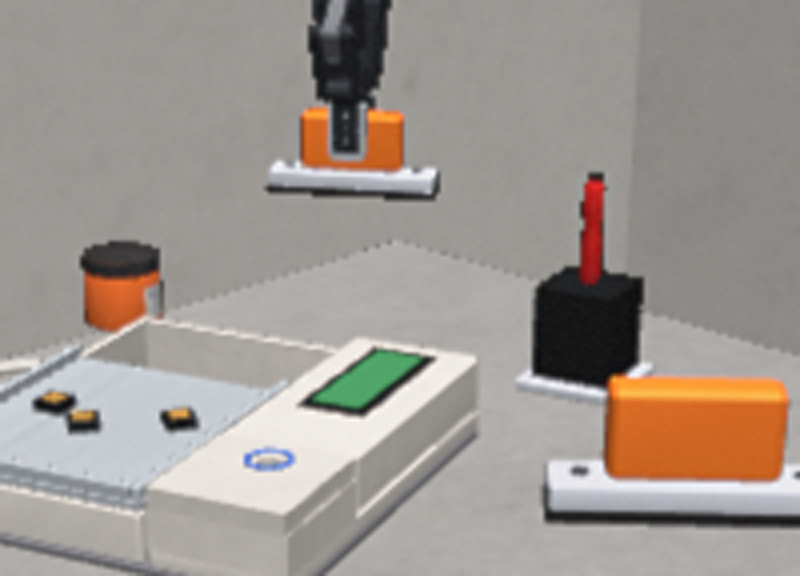

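```bash
python3 - <<'E'
from h import *
p,d=snapshot('side')
v,u=np.mgrid[125:158,284:333];uv=np.c_[u.ravel(),v.ravel()];P=pts('side',d,uv)
ok=(P[:,1]>-.38)&(P[:,1]<-.32)&(P[:,0]>.47)&(P[:,0]<.6);P=P[ok]
print(len(P),np.percentile(P[:,2],[0,2,50]).round(4))
lo=P[P[:,2]<.118];print(len(lo),np.percentile(lo[:,0],[1,99]),np.percentile(lo[:,1],[2,98]),)
c=p[100:260,220:420][:, :]
for x in range(292,326,5):
    s=P[abs(P[:,0]-(.49+(x-292)*.0027))<.004]; print(s[:,0].mean().round(3),s[:,2].min().round(4),s[:,2].max().round(4))
E
```

```text
821 [0.097  0.0983 0.1211]
379 [0.48653735 0.58353625] [-0.35743565 -0.33170136]
0.49 0.0989 0.1148
0.505 0.0973 0.1486
0.517 0.0992 0.1514
0.53 0.0981 0.1652
0.544 0.0977 0.1635
0.557 0.0986 0.1519
0.571 0.0983 0.1142
```

```bash
python3 -m pendant '[0,-0.7,-0.2,0.19,5, 0,-0.7,-0.2,0.332,5, 0,-0.7,-0.2,0.332,5, 0,-0.7,-0.2,0.332,5, 0,-0.7,-0.2,0.332,5, 0,-0.7,-0.2,0.332,5]'; python3 -c "
from h import *
P=sc(36/1000,.065,.12)-[0,.002,0];print(P)
go(P,79.48)"
```

```text
t: 5.0
position: [0.5717, -0.1699, 0.1364]
eef_rot: [[-0.003, -0.18, -0.984], [0.001, -0.984, 0.18], [-1.0, -0.0, 0.003]]
ft_force: [0.2, -0.2, -1.1]
opening: 0.195
[ 0.6016625 -0.0454654  0.12     ]
t=5.00 pos [ 0.5717 -0.1699  0.1364] F [ 0.2 -0.2 -1.1] open 0.195 shift [ 0.066 -0.511 -0.028] yaw 0.003
```

```bash
python3 -m pendant '[0.07,-0.51,-0.028,0.003,5, 0.07,-0.51,-0.028,0.003,5, 0.07,-0.51,-0.028,0.003,5, 0.07,-0.51,-0.028,0.003,5, 0.07,-0.51,-0.028,0.003,5]'; python3 -c "
from h import *
P=sc(36/1000,.065,.0865)-[0,.002,0];print(P)
go(P,79.48)
p,d=snapshot('top');a=p[90:250,240:400]; p,d=snapshot('side');b=p[130:290,180:340]
save(0,'c4.png',cv2.resize(np.hstack([a,b]),None,fx=2.5,fy=2.5,interpolation=cv2.INTER_CUBIC))"
```

```text
t: 5.5
position: [0.6023, -0.0477, 0.1195]
eef_rot: [[-0.001, -0.184, -0.983], [-0.0, -0.983, 0.184], [-1.0, 0.001, 0.001]]
ft_force: [-0.2, -0.3, -0.9]
opening: 0.199
[ 0.6016625 -0.0454654  0.0865   ]
t=5.50 pos [ 0.6023 -0.0477  0.1195] F [-0.2 -0.3 -0.9] open 0.199 shift [ 0.132 -0.008  0.004] yaw -0.002
```

View pics/c4.png

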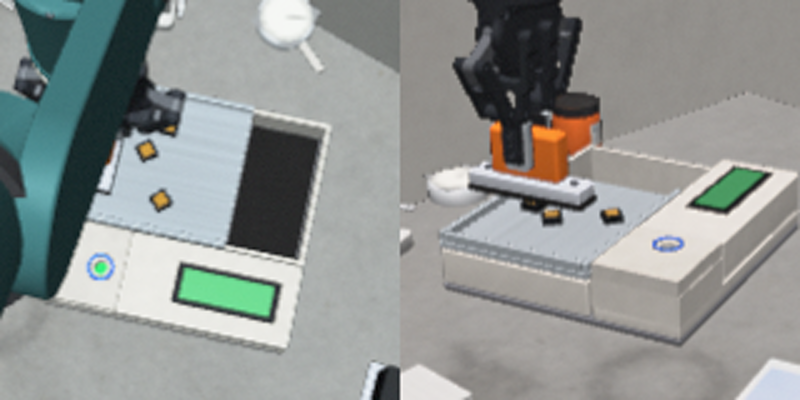

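Block hovers over the pan's +y end (foot at side-crop px 470–595,185), all chips on the trough side. Lower.

```bash
python3 -m pendant '[0.07,-0.004,0.004,0,5, 0.12,-0.004,0.004,0,5, 0.136,-0.004,0.004,0,5, 0.136,-0.004,0.004,0,5, 0.136,-0.004,0.004,0,5]'; python3 -c "
from h import *
go(sc(36/1000,-.056,.0865)-[0,.002,0],79.48)"
```

```text
t: 6.1
position: [0.602, -0.0462, 0.0864]
eef_rot: [[0.0, -0.185, -0.983], [0.0, -0.983, 0.185], [-1.0, -0.0, -0.0]]
ft_force: [-0.6, 0.6, -0.6]
opening: 0.196
t=6.10 pos [ 0.602  -0.0462  0.0864] F [-0.6  0.6 -0.6] open 0.196 shift [-0.     0.481  0.001] yaw -0.004
```

```bash
python3 -m pendant '[0.002,0.05,0.001,0,5, 0.002,0.1,0.001,0,5, 0.002,0.15,0.001,0,5, 0.002,0.2,0.001,0,5, 0.002,0.25,0.001,0,5, 0.002,0.3,0.001,0,5, 0.002,0.35,0.001,0,5, 0.002,0.4,0.001,0,5, 0.002,0.45,0.001,0,5, 0.002,0.49,0.001,0,5, 0.002,0.49,0.001,0,5, 0.002,0.49,0.001,0,5]'; python3 -c "
from h import *
go(sc(36/1000,-.056,.16)-[0,.002,0],79.48)
p,d=snapshot('top');a=p[90:250,240:400]; p,d=snapshot('side');b=p[130:290,180:340]
save(0,'c5.png',cv2.resize(np.hstack([a,b]),None,fx=2.5,fy=2.5,interpolation=cv2.INTER_CUBIC))"
```

```text
t: 7.3
position: [0.5789, -0.1661, 0.0858]
eef_rot: [[-0.0, -0.185, -0.983], [0.0, -0.983, 0.185], [-1.0, -0.0, 0.0]]
ft_force: [-0.8, -0.1, 0.2]
opening: 0.2
t=7.30 pos [ 0.5789 -0.1661  0.0858] F [-0.8 -0.1  0.2] open 0.200 shift [-0.297 -0.007 -0.002] yaw -0.004
```

View pics/c5.png

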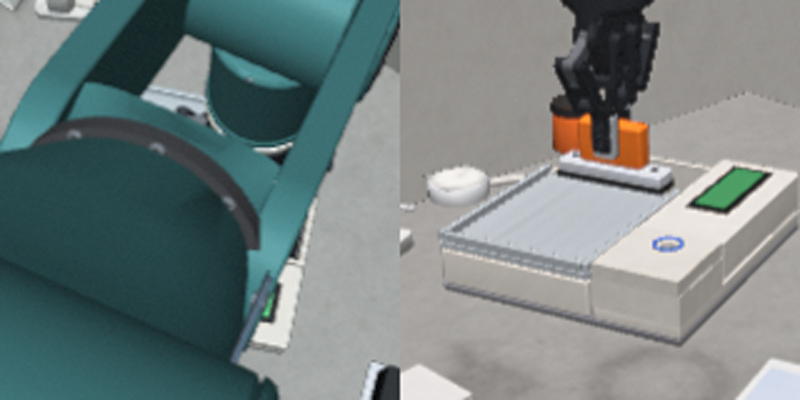

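```bash
python3 -m pendant '[0.002,0.03,-0.002,0,5, 0.002,0.05,-0.002,0,5, 0.002,0.05,-0.002,0,5, -0.15,0.05,0,0,5, -0.35,0.05,0,0,5, -0.35,0.05,0,0,5]'; python3 -c "
from h import *
go([.33,-.47,.2],90)"
```

```text
t: 8.0
position: [0.581, -0.1801, 0.1799]
eef_rot: [[0.011, -0.185, -0.983], [-0.005, -0.983, 0.185], [-1.0, 0.003, -0.012]]
ft_force: [0.4, -0.5, -1.3]
opening: 0.202
t=8.00 pos [ 0.581  -0.1801  0.1799] F [ 0.4 -0.5 -1.3] open 0.202 shift [-0.086  1.325  0.771] yaw -0.237
```

```bash
python3 -m pendant '[-0.2,0.2,0.05,0,5, -0.3,0.4,0.1,-0.1,5, -0.3,0.6,0.15,-0.237,5, -0.3,0.8,0.25,-0.237,5, -0.3,0.8,0.4,-0.237,5, -0.3,0.8,0.4,-0.237,5, -0.3,0.8,0.4,-0.237,5]'; python3 -c "
from h import *
go([.33,-.47,.25],94.7)"
```

```text
t: 8.7
position: [0.4399, -0.3567, 0.248]
eef_rot: [[-0.0, -0.003, -1.0], [0.001, -1.0, 0.003], [-1.0, -0.001, 0.0]]
ft_force: [0.4, 0.1, -1.1]
opening: 0.196
t=8.70 pos [ 0.4399 -0.3567  0.248 ] F [ 0.4  0.1 -1.1] open 0.196 shift [-0.008  0.454  0.438] yaw -0.108
```

```bash
python3 -m pendant '[0,0.454,0.438,-0.108,5, 0,0.454,0.438,-0.108,5, 0,0.454,0.438,-0.108,5, 0,0.454,0.438,-0.108,5, 0,0.454,0.438,-0.108,5]'; python3 - <<'E'
from h import *
p,d=snapshot('top');save(0,'top1.png',p);np.save('top1.npy',d)
for m in masks_of('top','chip_0'):
    if m['p']<.2: continue
    v,u=np.nonzero(m['region']);P=np.median(pts('top',d,np.c_[u,v]),0);c,s=np.cos(SY),np.sin(SY);q=P[:2]-SO
    print(round(m['p'],2),m['rect'],'scale frame',np.round([c*q[0]+s*q[1],-s*q[0]+c*q[1],P[2]],3))
a=p[95:255,240:440]
save(0,'c6.png',cv2.resize(a,None,fx=4,fy=3.6,interpolation=cv2.INTER_CUBIC))
go([.5365,-.350,.2],94.7)
E
```

```text
t: 9.2
position: [0.3324, -0.4705, 0.2479]
eef_rot: [[0.001, 0.083, -0.997], [0.0, -0.997, -0.083], [-1.0, -0.0, -0.001]]
ft_force: [1.0, 0.2, -1.1]
opening: 0.199
t=9.30 pos [ 0.3335 -0.4687  0.2479] F [ 0.2  0.3 -1.1] open 0.200 shift [ 0.193 -0.403 -0.85 ] yaw 0.005
```

View pics/c6.png

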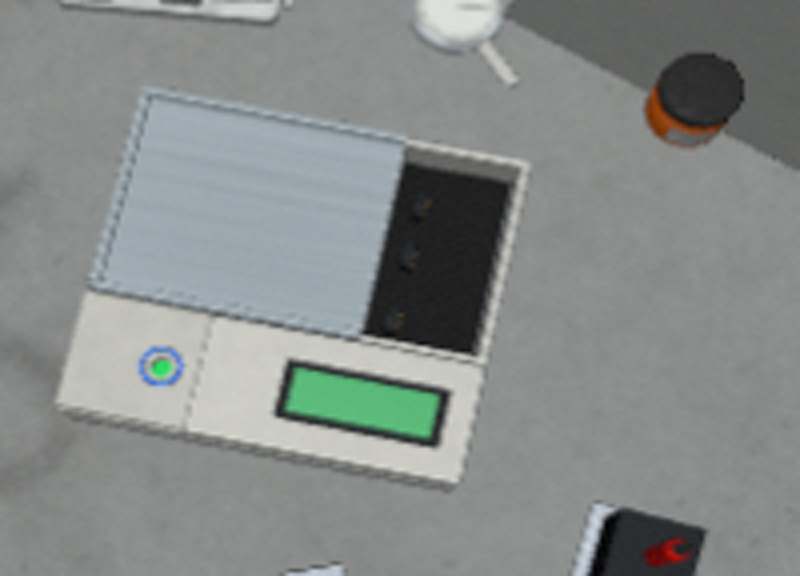

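All three chips are in the trough (crop px 420,205 / 408,255 / 395,318), the pan is empty. Return the block.

```bash
python3 -m pendant '[0.05,-0.403,-0.85,0.005,5, 0.1,-0.403,-0.85,0.005,5, 0.193,-0.403,-0.85,0.005,5, 0.193,-0.403,-0.85,0.005,5, 0.193,-0.403,-0.85,0.005,5, 0.193,-0.403,-0.85,0.005,5, 0.193,-0.403,-0.85,0.005,5]'; python3 - <<'E'
from h import *
go([.5365,-.350,.0405],94.7)
d=np.load('top1.npy')
for x,y in((420,205),(408,255),(395,318)):
    u0,v0=240+x/4,95+y/3.6
    g=np.array([[u,v] for u in range(int(u0)-3,int(u0)+4) for v in range(int(v0)-3,int(v0)+4)]);P=pts('top',d,g);print(np.sort(P[:,2])[::6].round(3))
E
```

```text
t: 10.0
position: [0.5365, -0.3485, 0.1994]
eef_rot: [[-0.001, 0.086, -0.996], [0.001, -0.996, -0.086], [-1.0, -0.001, 0.001]]
ft_force: [0.4, -0.7, -1.0]
opening: 0.198
t=10.00 pos [ 0.5365 -0.3485  0.1994] F [ 0.4 -0.7 -1. ] open 0.198 shift [ 0.635  0.007 -0.   ] yaw 0.005
[0.006 0.009 0.01  0.011 0.014 0.023 0.025 0.025 0.028]
[0.007 0.009 0.01  0.01  0.012 0.023 0.024 0.025 0.028]
[0.006 0.008 0.009 0.011 0.014 0.022 0.024 0.025 0.027]
```

```bash
python3 -m pendant '[0.2,0,0,0,5, 0.4,0,0,0,5, 0.55,0,0,0,5, 0.6,0,0,0,5, 0.62,0,0,0,5, 0.634,0,0,0,5, 0.634,0,0,0,5, 0.634,0,0,0,5]'; python3 -c "
from h import *
go([.5365,-.350,.0395],94.7)"
```

```text
t: 10.8
position: [0.5362, -0.3524, 0.0434]
eef_rot: [[0.003, 0.081, -0.997], [-0.002, -0.997, -0.081], [-1.0, 0.002, -0.002]]
ft_force: [-0.2, 0.6, -1.4]
opening: 0.198
t=10.80 pos [ 0.5362 -0.3524  0.0434] F [-0.2  0.6 -1.4] open 0.198 shift [ 0.016 -0.009 -0.002] yaw -0.001
```

```bash
python3 -m pendant '[0.008,0,0,0,5, 0.012,0,0,0,5, 0.014,0,0,0,5, 0.014,0,0,0,5]'; python3 -c "
from h import *
go([.5365,-.350,.0395],94.7)"
```

```text
t: 11.2
position: [0.5356, -0.3519, 0.0397]
eef_rot: [[0.001, 0.081, -0.997], [-0.001, -0.997, -0.081], [-1.0, 0.001, -0.001]]
ft_force: [-1.8, 1.2, 8.8]
opening: 0.197
t=11.20 pos [ 0.5356 -0.3519  0.0397] F [-1.8  1.2  8.8] open 0.197 shift [ 0.001 -0.007 -0.004] yaw -0.001
```

```bash
python3 -m pendant '[0,0,0,0,45, 0,0,0,0,45, 0,0,0,0,45, 0,0,0,0,45, -0.1,0,0,0,45, -0.3,0,0,0,45, -0.5,0,0,0,45, -0.65,0,0,0,45, -0.65,0,0,0,45]'; python3 - <<'E'
from h import *
go([.3873,-.305,.2],94.7)
p,d=snapshot('side');
for m in masks_of('side','scraper'):
    v,u=np.nonzero(m['region']);P=pts('side',d,np.c_[u,v]);print(m['p'],m['rect'],np.median(P,0))
E
```

```text
t: 12.1
position: [0.5383, -0.354, 0.2071]
eef_rot: [[0.009, 0.081, -0.997], [-0.007, -0.997, -0.081], [-1.0, 0.008, -0.008]]
ft_force: [0.6, -0.4, 0.8]
opening: 0.524
t=12.10 pos [ 0.5383 -0.354   0.2071] F [ 0.6 -0.4  0.8] open 0.524 shift [ 0.022 -0.244  0.586] yaw -0.001
0.71 [355.2, 204.8, 429.6, 248.9] [ 0.30888538 -0.1294733   0.02966543]
0.68 [286.3, 171.8, 328.3, 197.1] [ 0.53343009 -0.34303002  0.02116904]
```

```bash
python3 -m pendant '[0.02,-0.244,0.586,0,45, 0.02,-0.244,0.586,0,45, 0.02,-0.244,0.586,0,45, 0.02,-0.244,0.586,0,45, 0.02,-0.244,0.586,0,45, 0.02,-0.244,0.586,0,45]'; python3 - <<'E'
from h import *
go([.3873,-.305,.103],94.7)
p,d=snapshot('side');b=p[90:220,300:430]
save(0,'c7.png',cv2.resize(b,None,fx=4,fy=4,interpolation=cv2.INTER_CUBIC))
E
```

```text
t: 12.8
position: [0.3849, -0.303, 0.195]
eef_rot: [[0.0, 0.081, -0.997], [0.0, -0.997, -0.081], [-1.0, -0.0, -0.0]]
ft_force: [0.6, 0.5, 0.6]
opening: 0.523
t=12.80 pos [ 0.3849 -0.303   0.195 ] F [0.6 0.5 0.6] open 0.523 shift [ 0.368  0.009 -0.009] yaw -0.002
```

View pics/c7.png

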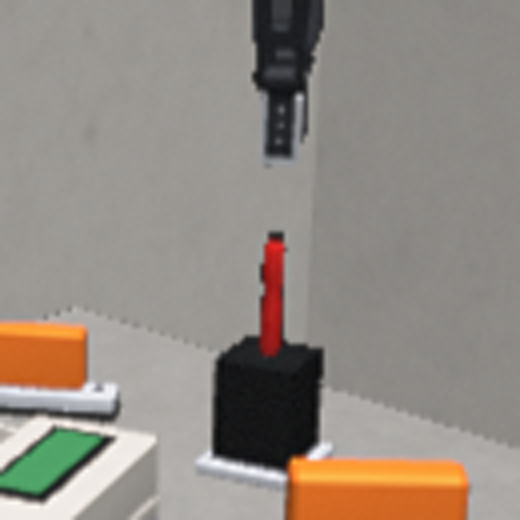

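```bash
python3 -m pendant '[0.1,0.008,-0.011,0,45, 0.2,0.008,-0.011,0,45, 0.3,0.008,-0.011,0,45, 0.36,0.008,-0.011,0,45, 0.366,0.008,-0.011,0,45, 0.366,0.008,-0.011,0,45, 0.366,0.008,-0.011,0,45]'; python3 - <<'E'
from h import *
go([.3873,-.305,.103],94.7)
p,d=snapshot('side');b=p[110:220,320:430]
save(0,'c8.png',cv2.resize(b,None,fx=5,fy=5,interpolation=cv2.INTER_CUBIC))
E
```

```text
t: 13.55
position: [0.3882, -0.3051, 0.1047]
eef_rot: [[0.001, 0.081, -0.997], [-0.001, -0.997, -0.081], [-1.0, 0.001, -0.001]]
ft_force: [0.1, -0.3, 0.6]
opening: 0.525
t=13.55 pos [ 0.3882 -0.3051  0.1047] F [ 0.1 -0.3  0.6] open 0.525 shift [ 0.007 -0.001  0.004] yaw -0.001
```

View pics/c8.png

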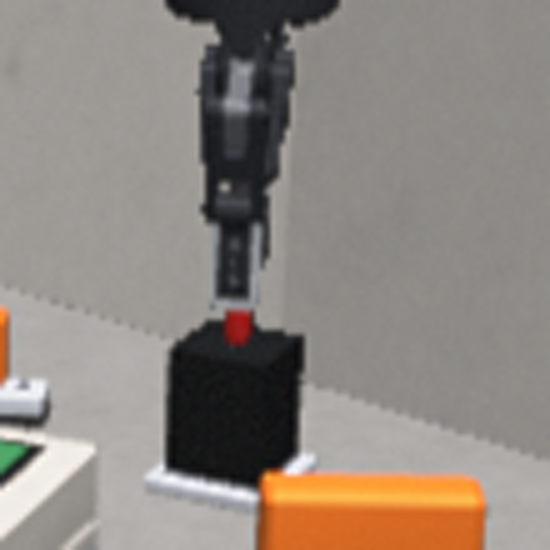

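Near finger (px 237,265) is centred over the handle (px 238,330). Grip and lift.

```bash
python3 -m pendant '[0,0,0,0,0, 0,0,0,0,0, 0,0,0,0,0, 0,0,0,0,0, 0,0,0,0,0, 0,0,0,0,0]'; python3 -m pendant '[-0.05,0,0,0,0, -0.15,0,0,0,0, -0.3,0,0,0,0, -0.45,0,0,0,0, -0.45,0,0,0,0, -0.45,0,0,0,0]';python3 - <<'E'
from h import *
go(sc(-.07,.045,.2)-[0,.002,0],94.7)
p,d=snapshot('side');np.save('s9.npy',d);save(0,'s9.png',p);b=p[90:210,310:430]
save(0,'c9.png',cv2.resize(b,None,fx=5,fy=5,interpolation=cv2.INTER_CUBIC))
for th in('driver_tip','driver_grip'): print(th,[(round(x['p'],2),np.round(x['position'],1)) for x in tip_of('side',th)])
E
```

```text
t: 14.2
position: [0.3874, -0.3046, 0.1047]
eef_rot: [[0.001, 0.081, -0.997], [-0.001, -0.997, -0.081], [-1.0, 0.001, -0.001]]
ft_force: [-0.0, 0.5, 6.3]
opening: 0.135
t: 14.8
position: [0.3873, -0.3047, 0.2173]
eef_rot: [[0.002, 0.081, -0.997], [-0.002, -0.997, -0.081], [-1.0, 0.002, -0.001]]
ft_force: [0.4, 0.2, 0.1]
opening: 0.135
t=14.80 pos [ 0.3873 -0.3047  0.2173] F [0.4 0.2 0.1] open 0.135 shift [ 0.068 -0.998 -0.508] yaw -0.001
driver_tip [(0.67, array([366.3, 158.7]))]
driver_grip [(0.64, array([371.2, 112.7]))]
```

View pics/c9.png

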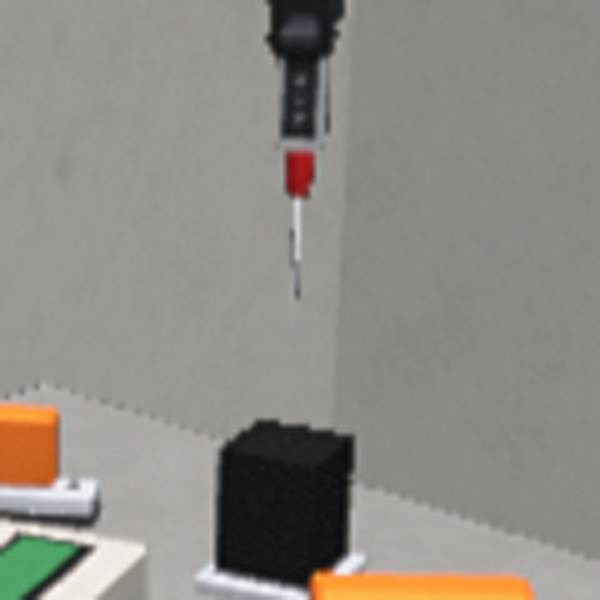

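```bash
python3 - <<'E'
from h import *
print(proj('side',[[.3873,-.3047,.2223],[.3873,-.3047,.1206]]).round(1))
for n,f,w in(('side','s9.png',(210,250,260,310)),('top','top1.png',(180,215,260,300))):
    p=cv2.imread('pics/'+f).astype(int);r=p[w[0]:w[1],w[2]:w[3]];b,g,R=r[...,0],r[...,1],r[...,2]
    wt=np.clip(b-np.maximum(g,R)-15,0,None);
    v,u=np.nonzero(wt>0);U=np.c_[u+w[2],v+w[0]].astype(float)
    e=cv2.fitEllipse(U.astype(np.float32));bb=U.min(0)/2+U.max(0)/2
    print(n,len(U),e,bb,atz(n,[e[0]],.055),atz(n,[bb],.055),proj(n,[sc(-.07,.045,.055)]))
# side camera: scale outline fit too
d=np.load('s9.npy');v,u=np.mgrid[175:290,180:350];P=pts('side',d,np.c_[u.ravel(),v.ravel()]);x,y,z=P.T
s=(x>.4)&(x<.7)&(y>-.26)&(y<.04)&(z>.04)&(z<.065);r=cv2.minAreaRect(P[s][:,:2].astype(np.float32)*1000);print(r)
E
```

```text
[[370.5 109.2]
 [368.4 155.1]]
side 50 ((286.93621826171875, 227.0478973388672), (5.546314716339111, 11.44827651977539), 88.97257232666016) [287. 227.] [[ 0.49373598 -0.04277394  0.055     ]] [[ 0.49368275 -0.0429962   0.055     ]] [[287.06926091 226.81404942]]
top 61 ((279.6500244140625, 196.375732421875), (10.069499969482422, 10.425915718078613), 103.93341827392578) [279.5 196.5] [[ 0.49314006 -0.04297527  0.055     ]] [[ 0.49286077 -0.0426661   0.055     ]] [[280.0370415  196.08647322]]
((548.7401733398438, -113.48680114746094), (226.0127716064453, 206.65673828125), 79.31250762939453)
```

```bash
python3 -m pendant '[0,-0.2,-0.1,0,0, 0,-0.4,-0.22,0,0, 0,-0.6,-0.33,0,0, 0,-0.8,-0.43,0,0, 0,-0.9,-0.508,0,0, 0,-0.9,-0.508,0,0, 0,-0.9,-0.508,0,0]';python3 - <<'E'
from h import *
go([.4935,-.0435,.167],94.7)
E
```

```text
t: 15.65
position: [0.4951, -0.0681, 0.2153]
eef_rot: [[-0.002, 0.085, -0.996], [0.001, -0.996, -0.085], [-1.0, -0.001, 0.002]]
ft_force: [-0.6, -0.4, -0.3]
opening: 0.134
t=15.65 pos [ 0.4951 -0.0681  0.2153] F [-0.6 -0.4 -0.3] open 0.134 shift [ 0.193 -0.099 -0.002] yaw 0.003
```

```bash
python3 -m pendant '[0.1,-0.099,-0.002,0,0, 0.193,-0.099,-0.002,0,0, 0.193,-0.099,-0.002,0,0, 0.193,-0.099,-0.002,0,0, 0.193,-0.099,-0.002,0,0, 0.193,-0.099,-0.002,0,0]';python3 - <<'E'
from h import *
p,d=snapshot('side');b=p[150:250,235:335]
s=read_state()['position'];print(proj('side',[np.array(s)-[0,0,.0967],[.4935,-.0435,.055]]))
go([.4935,-.0435,.152],94.7)
save(0,'c10.png',cv2.resize(b,None,fx=6,fy=6,interpolation=cv2.INTER_CUBIC))
E
```

```text
t: 16.25
position: [0.4947, -0.046, 0.1694]
eef_rot: [[0.002, 0.08, -0.997], [-0.001, -0.997, -0.08], [-1.0, 0.001, -0.002]]
ft_force: [-0.3, 0.3, -0.2]
opening: 0.132
[[286.8009237  217.61398631]
 [287.17678585 226.89529053]]
t=16.30 pos [ 0.4946 -0.0458  0.1693] F [-0.1 -0.2  0.6] open 0.132 shift [ 0.069 -0.01   0.004] yaw -0.002
```

View pics/c10.png

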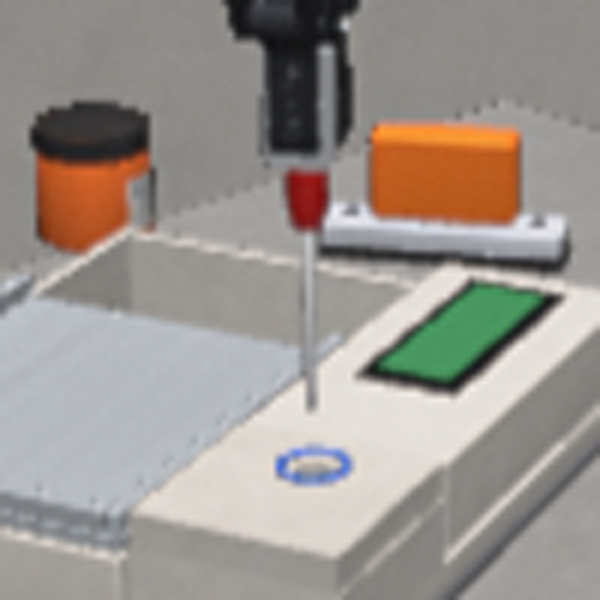

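Tip (crop 310,408) matches its predicted projection, and lies over the ring (314,465). Correct 2.5 mm and enter.

```bash
python3 -m pendant '[0.03,-0.01,0.004,0,0, 0.05,-0.01,0.004,0,0, 0.07,-0.01,0.004,0,0, 0.09,-0.01,0.004,0,0, 0.11,-0.01,0.004,0,0, 0.11,-0.01,0.004,0,0, 0.11,-0.01,0.004,0,0]';python3 - <<'E'
from h import *
go([.4935,-.0435,.1257],94.7)
E
```

```text
t: 17.0
position: [0.4926, -0.0426, 0.1406]
eef_rot: [[-0.0, 0.081, -0.997], [0.0, -0.997, -0.081], [-1.0, -0.0, 0.0]]
ft_force: [-0.3, 0.3, -0.5]
opening: 0.135
t=17.00 pos [ 0.4926 -0.0426  0.1406] F [-0.3  0.3 -0.5] open 0.135 shift [ 0.06   0.004 -0.003] yaw -0.001
```

```bash
python3 -m pendant '[0.02,0.003,-0.003,0,0, 0.04,0.003,-0.003,0,0, 0.055,0.003,-0.003,0,0, 0.065,0.003,-0.003,0,0, 0.072,0.003,-0.003,0,0, 0.072,0.003,-0.003,0,0, 0.072,0.003,-0.003,0,0]';python3 - <<'E'
from h import *
go([.4935,-.0435,.1257],94.7)
E
```

```text
t: 17.7
position: [0.4947, -0.0436, 0.1243]
eef_rot: [[0.003, 0.081, -0.997], [-0.001, -0.997, -0.081], [-1.0, 0.001, -0.002]]
ft_force: [-1.4, 0.2, 16.8]
opening: 0.133
t=17.70 pos [ 0.4947 -0.0436  0.1243] F [-1.4  0.2 16.8] open 0.133 shift [-0.006 -0.001  0.005] yaw -0.001
```

```bash
python3 -m pendant '[-0.004,0,0.002,0,0, -0.004,0,0.002,0,0, -0.004,0,0.002,0,0, -0.004,0,0.002,0,0, -0.004,0,0.002,0,0]';python3 - <<'E'
from h import *
go([.4935,-.0435,.1257],94.7)
p,d=snapshot('side');b=p[150:250,235:335]
s=np.array(read_state()['position']);print(proj('side',[s-[0,0,.0367],[.4935,-.0435,.055]]).round(1)-[235,150])
for m in masks_of('side','scraper')+masks_of('side','jar_flux')+masks_of('side','clip_box'):print(round(m['p'],2),m['rect'])
save(0,'c11.png',cv2.resize(b,None,fx=6,fy=6,interpolation=cv2.INTER_CUBIC))
E
```

```text
t: 18.2
position: [0.4941, -0.0436, 0.1248]
eef_rot: [[0.002, 0.081, -0.997], [-0.0, -0.997, -0.081], [-1.0, 0.001, -0.002]]
ft_force: [-0.4, 0.2, 10.4]
opening: 0.134
t=18.20 pos [ 0.4941 -0.0436  0.1248] F [-0.4  0.2 10.4] open 0.134 shift [-0.004 -0.001  0.002] yaw -0.001
[[51.5 60.4]
 [52.2 76.9]]
0.84 [355.5, 203.9, 429.2, 245.4]
0.65 [293.7, 171.6, 329.7, 195.0]
0.59 [237.1, 165.4, 260.1, 194.9]
0.69 [310.2, 274.0, 354.8, 317.1]
```

View pics/c11.png

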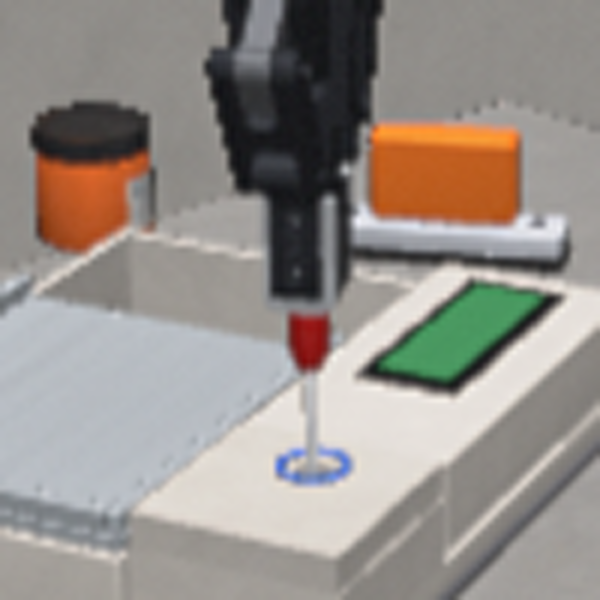

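```bash
python3 -c "
from workcell import *
print(arm.job_done());s=read_state();print(s['t'],s['position'],s['ft_force'],s['opening'])"
```

```text
the job is handed in; nothing more can be done
None
the job is handed in; nothing more can be done
```

The job is done and handed in at about 18 s of the 67 s allowed. The hand-in reports no verdict, so what follows rests on my own checks.

- **Chips:** I swept all three into the trough with the smaller scraper block. The top view shows an empty pan and three chips in the trough. Depth puts their tops at about 25 mm, roughly 20 mm below the pan surface. The chip network did not find them in the dark trough, so this rests on the picture and the depth readings.
- **Scraper block:** I set it back on the table near its original spot and let go. The last side picture shows it standing level and well clear of the scale.
- **Driver and button:** The driver is gripped with the jaws at about 11 mm. Its shaft goes through the ring, and the tip is within about 1 mm of the hole axis by my estimate. The tip sits at about z = 28 mm. The last steady push was 10.4 N, above the roughly 4 N at which the button bottoms out, so I take it as fully down. The button's travel itself could not be read.
- **Jar and clip box:** Both show within a few pixels of where they were at the start.
- **Disagreement:** The side-camera network first placed the hole about 12 mm away from the top-camera position. Locating the blue ring by its colour brought the two cameras to within about 1 mm of each other, and I used that position.

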